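Clear the offcut box's flap and lever it open

TASK

The round tin with the red lid is standing on the steel flap of the blue offcut box. Push it, without picking it up or tipping it, along onto the green shelf behind the flap's hinge so that it stands upright there, wholly off the flap; then press the yellow paddle of the lever all the way down so that the lever raises the heavy flap, and finish while still holding the paddle down with the fingers and the flap up. Do not open the flap with the fingers or while the tin is on it, and leave the other things on the bench where they are.

Things in the scene. Friction and masses are not known exactly. Their poses are not given: they have to be found in the camera images.
- trap: blue steel offcut box screwed to the bench. Origin on the bench under the lever's pivot; z up, y from lever to shelf. In its frame (mm): box x -80 to 80, y 8 to 233; flap y 8 to 112, top 96 above the bench, hinged along y = 113. The lever lies in the plane x = 0, its pivot at y = 0, 72 above the bench, between dark cheeks (x -24 to 24, y -28 to 8, 90 high)
- shelf_mid (a point): middle of the top of the green level shelf of the offcut box, at the box's x = 0, y = 172 mm, 95 mm above the bench (1 mm lower than the flap); the shelf covers the box's x -74 to 74, y 116 to 227 mm, with a blue rim 11 mm high on its two sides and its far (+y) edge and none towards the flap
- tin: round steel tin with a red lid, 61 mm across, 46 mm tall, about 250 g; origin at the centre of its underside; it starts upright on the flap
- flap (a joint): steel flap, 158 x 104 x 11 mm, with ribs beneath, about 2.2 kg, 158 mm along its hinge: its angle in rad, 0 shut and level, growing as its edge towards the lever rises; about 0.6 when the lever is fully down; it falls shut when the lever is let go
- flap_edge (a point): middle of the top of the flap's free edge (yellow stripe), the edge towards the lever
- lever (a joint): lever angle in rad: 0 at rest with the long end raised, 0.5 at its stop with the long end fully down. The short end's roller lies under the flap and lifts it. The flap's weight brings it back up; pressing the paddle down takes roughly 8 to 16 N at first and 2 to 6 N near the bottom
- paddle (a point): centre of the upper face of the yellow paddle, 50 x 50 mm, on the lever's long end, 180 mm from the pivot towards the box's -y; at rest about 123 mm above the bench, sloping down towards the box by 0.245 rad; at the lever's stop about 31 mm above the bench, sloping as much the other way. It moves nearly straight down
- driver: bystander: orange-handled screwdriver, 190 mm, lying; origin under its middle
- junction_box: bystander: grey square plastic junction box with white lid, 79 x 79 x 46 mm; origin at the centre of its underside
- tape_measure: bystander: black closed tape measure, 36 x 66 x 62 mm, standing; origin at the centre of its underside
- jar: bystander: clear jar with white cap, 60 mm across, 85 mm tall; origin at the centre of its underside
- offcut: bystander: flat pale wood offcut 50 x 110 x 22 mm; origin at the centre of its underside
- spanner: bystander: steel spanner, 170 mm, lying; origin under its middle
- reel: bystander: empty brown cable reel, 100 mm across, 70 mm tall, standing; origin at the centre of its underside
Things that resemble listed ones, but are neither listed nor needed, are in the scene too. Of the things shaped like the tin, the steel one is meant.

How it is judged:
On the way, in this order (a step that is already met when the one before it is completed fails the run):
1. the tin stands at rest, upright, on the shelf, clear of the shut flap (y of tin in the frame of trap between 0.141 and 0.205 m and x of tin in the frame of trap between -0.06 and 0.06 m and z of tin in the frame of trap between 0.092 and 0.099 m and angle between tin's own z axis and vertical below 0.08 rad and linear speed of tin below 0.02 m/s and value of joint flap below 0.05 rad), for 0.2 s.
2. the lever is pressed down and the flap is up (value of joint each of lever, flap above 0.42 rad and contact force between the fingers and lever above 0.5 N), for 0.2 s.
At the end, for the whole second after the job is handed in: The tin stands upright and still on the shelf, wholly off the flap (centre at least 28 mm past the hinge); the fingers press the lever (over 0.5 N) and hold it beyond 0.42 of its 0.5 rad; the lever alone holds the flap up, beyond 0.42 rad (all of step 2 and y of tin in the frame of trap between 0.141 and 0.205 m and x of tin in the frame of trap between -0.06 and 0.06 m and z of tin in the frame of trap between 0.092 and 0.099 m and angle between tin's own z axis and vertical below 0.08 rad and linear speed of tin below 0.02 m/s and velocity of joint flap below 0.1 rad/s and contact force between each of the arm, the fingers and flap below 0.5 N); the arm keeps its last pose, push and grip.
It fails at once if the tin is lifted more than 18 mm above the flap (z of tin in the frame of trap above 0.114 m).
It fails at once if the tin is tipped or falls (angle between tin's own z axis and vertical above 0.35 rad).
It fails at once if the flap is opened with the tin still on it (value of joint flap above 0.08 rad and y of tin in the frame of trap below 0.139 m).
It fails at once if the flap is opened with the fingers instead of by the lever (value of joint flap above 0.08 rad and contact force between any of the fingers, the arm and flap above 1 N).
It fails at once if another thing on the bench is moved by more than 30 mm (distance of any of driver, junction_box, tape_measure, jar, offcut, spanner, reel from where it was at the start of the episode above 0.03 m).
It also fails if it takes over 48 s, if anything falls off the work surface, if the arm or the gripper's body presses on something with over 40 N, if the wrist force passes 120 N, or if a joint passes its speed limit or range.

ROBOT

A 7-joint arm with a two-finger parallel gripper is mounted at the origin on the work surface. World frame = base frame: x ahead of the robot, y to its left, z up, the work surface at z = 0. Lengths are in m, angles in rad, forces in N, time in s.
With the tool pointing down it reaches from about 0.425 to 0.925 m from the base axis. Payload 6.8 kg.
Tool frame: the origin (TCP) lies at the very end of the fingers, on their centre line; the grasp point (between the pads) lies 19 mm behind it (r.grip_depth is the distance from the TCP to the grasp point, in m); z points along the fingers, y is the direction in which the jaws open and shut (so a half turn about z gives the same grasp; the last joint's range is limited). The gripper opens to 85 mm and grips with 20 to 120 N. Pads are 22 mm wide; open, the fingers measure 114 mm over their backs; the gripper's body (76 mm by 85 mm) begins 54 mm behind the grasp point. The pads swing forward as they close: fully open they stand 13 mm farther back than shut.
Start: joints at [1.033, 0.477, 0.022, 1.555, -0.011, 1.109, -0.083], TCP at [0.281, -0.614, 0.231] pointing down, gripper open.
Joint ranges: [-2.96, 2.96], [-0.34, 2.1], [-1.41, 1.46], [0.24, 2.44], [-1.37, 4.51], [0.17, 1.92], [-2.96, 2.96]. Speed limits (rad/s): [2.39, 2.39, 3.14, 3.14, 3.14, 3.14, 3.14].

INTERFACE

Orientations are given as a rotation vector (axis times angle).
In Python, from bench import r, grab_frame gives the robot as it stands. The module is installed in compiled form; this text tells all that it offers.
- The arm moves only by the tool play_rows, never from a script. Its argument "increments" is a list of rows, each a list of 7 numbers: the shift along the tool's x, y, z in mm, then the turn, a rotation vector about the tool's x, y, z in rad, then the closure in counts, from 0 (fully open) to 255 (shut). In form: [[tx, ty, tz, rx, ry, rz, claw], ...]. A call has 1 to 5 rows; each row shifts and turns the pose as measured when the row begins, along the tool's axes as they then stand; what a row does not reach is not made up. A row lasts 1/10 s, in which the tool goes at most 50 mm and 8.59 degrees, less where a joint would pass 70% of its speed; a pose out of reach is approached as far as the arm can. A call is refused whole if a number of a shift passes 50 or a number of a turn 0.15, either way. A call with a gripper value outside its range is refused whole. The fingers move at their own pace and stop on an object; "force" is the grip in N (left out, the last holds). Time passes only in rows, so rows that do not move let the fingers close. It gives the time, the measured TCP pose, the force and the opening at its end, in the units of the state.
- r.get_obs(): the state, without advancing time (a new reading comes with each control period).
- grab_frame(name): name is "side" or "top" or "wrist"; returns a dict with "color" (400x640x3 uint8, blue, green, red), "depth" (400x640 float32, m along the optical axis (not along the pixel's ray), 0 where there is no reading), "K" (3x3 intrinsics, pixels), "T" (4x4, takes a point from camera to world coordinates). Camera axes: x right, y up, looking along -z (the intrinsics and any distortion apply to the point x, -y, -z); pixel columns grow to the right and rows downward; lengths in m; the calibration is good to about 2 mm. A picture is of the moment at which its call begins.
- r.hand_in(): hands the job in, once; it reports no verdict.
The state is a dict: "clock": time; "joints": joint angles; "qvel": joint speeds; "tau": joint torques, N m; "tcp_pos": TCP position; "orientation": TCP orientation; "contact_force": force on the tool from outside, world axes, zero at the start; "moment": the same for the moment, N m; "grip_width": finger opening in m.
Only numpy, scipy, OpenCV 4.12 (cv2) and the standard library are available. Lean on these libraries where they do the work, as an engineer would, in place of code of your own. Each camera call takes 0.05 s, during which the arm holds its last target.

## Working session

There is one attempt and no reset: what is moved stays moved. The work goes in short steps, Python scripts to look and compute and a tool call to move; the robot and the scene stay as the last step left them, time stands still between calls to the robot, and variables do not carry over. Pictures are saved under pics/ and viewed, and the job is handed in when it is done.

Besides the shell and the picture viewer there is one more tool, called after "Request:" as name(argument=value, ...) on one line, values as JSON. play_rows: Moves the arm, as the interface text tells. Its arguments: {"type":"object","properties":{"increments":{"type":"array","items":{"type":"array","items":{"type":"number"}}},"force":{"type":"number"}},"required":["increments"]}

```bash
mkdir -p pics
python3 - <<'E'
from bench import r, grab_frame
import cv2,numpy as np
for n in ["side","top","wrist"]:
    f=grab_frame(n); cv2.imwrite(f"pics/{n}0.png",f["color"]); np.savez(f"{n}0.npz",**f); print(n,f["K"].tolist(),f["T"].round(3).tolist(),f.keys())
o=r.get_obs(); print(o)
E
```

```text
side [[400.86356715986346, 0.0, 322.60623102448824], [0.0, 400.86356715986346, 199.82630908273384], [0.0, 0.0, 1.0]] [[-0.967, 0.164, -0.193, 0.307], [-0.253, -0.64, 0.725, 0.705], [-0.005, 0.751, 0.661, 0.825], [0.0, 0.0, 0.0, 1.0]] dict_keys(['color', 'depth', 'K', 'T'])
top [[375.1073988074564, 0.0, 314.9137130243486], [0.0, 375.1073988074564, 199.1402635649103], [0.0, 0.0, 1.0]] [[-0.022, 0.995, -0.098, 0.45], [-0.999, -0.018, 0.036, -0.052], [0.034, 0.098, 0.995, 1.056], [0.0, 0.0, 0.0, 1.0]] dict_keys(['color', 'depth', 'K', 'T'])
wrist [[299.98770543036625, 0.0, 322.5127238554826], [0.0, 299.98770543036625, 202.43282865741605], [0.0, 0.0, 1.0]] [[0.417, 0.868, 0.268, 0.35], [-0.909, 0.399, 0.121, -0.581], [-0.002, -0.294, 0.956, 0.372], [0.0, 0.0, 0.0, 1.0]] dict_keys(['color', 'depth', 'K', 'T'])
{'clock': 0.15, 'joints': array([ 1.03290427,  0.47761084,  0.02235306,  1.55617151, -0.01148105,
        1.10929615, -0.08312642]), 'qvel': array([ 4.58736559e-04, -2.78538408e-03,  5.11341818e-04, -2.24905908e-03,
        2.30055055e-04,  7.87398376e-05, -2.49168974e-04]), 'tau': array([ 3.17334598e-03, -5.96923363e+01,  1.61066305e+00, -2.81487948e+01,
        1.27394739e-02,  6.59665689e-03, -3.91121137e-05]), 'tcp_pos': array([ 0.28106904, -0.61322472,  0.23057108]), 'orientation': array([-3.06806574e+00, -6.69646762e-01,  6.27572062e-04]), 'contact_force': array([-0.35785756,  0.62134179,  0.98047285]), 'moment': array([-0.00086733,  0.01174277,  0.03473147]), 'grip_width': 0.08515160666774622}
```

View pics/side0.png

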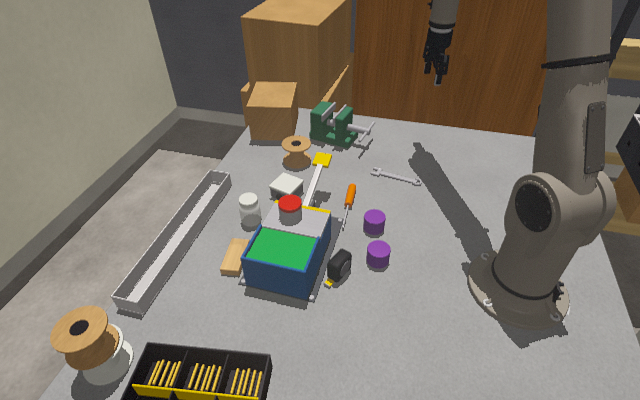

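View pics/top0.png

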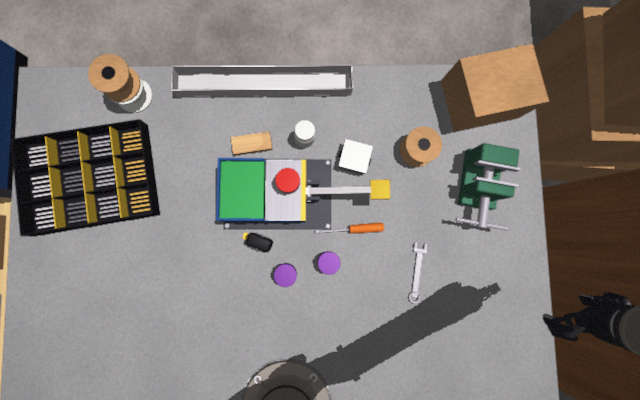

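View pics/wrist0.png

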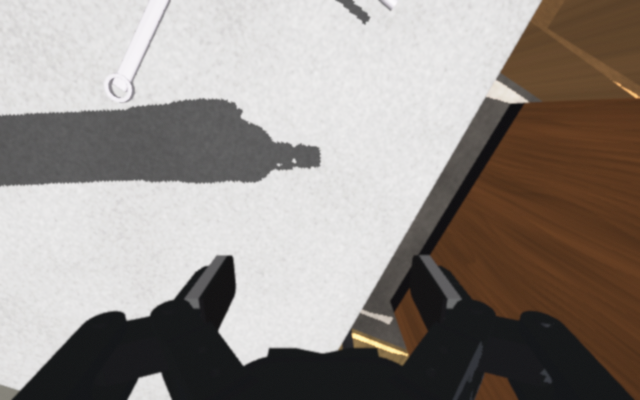

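The top view shows the green shelf at (242,190), the tin's red lid at (288,180), the yellow paddle at (380,189), and the lever between them. Trap +y points image-left, which is roughly world +y.

```bash
cat > h.py <<'E'
import numpy as np,cv2
def ray(f,u,v):
    K,T=f["K"],f["T"]
    d=np.array([(u-K[0,2])/K[0,0],-(v-K[1,2])/K[1,1],-1.0])
    return T[:3,3],T[:3,:3]@d
def onplane(f,u,v,z):
    o,d=ray(f,u,v); return o+d*(z-o[2])/d[2]
def depthpt(f,u,v):
    o,d=ray(f,u,v); return o+d*f["depth"][int(v),int(u)]
def mask(f,name):
    h=cv2.cvtColor(f["color"],cv2.COLOR_BGR2HSV)
    R={"red":[((0,150,90),(6,255,255)),((174,150,90),(180,255,255))],"green":[((50,150,80),(75,255,255))],"yellow":[((22,150,120),(32,255,255))]}[name]
    m=0
    for a,b in R: m=m|cv2.inRange(h,a,b)
    return m
def blobs(m,mn=30):
    n,l,s,c=cv2.connectedComponentsWithStats(m)
    return [(c[i],s[i],l==i) for i in range(1,n) if s[i][4]>=mn]
E
python3 - <<'E'
from h import *
for n in ["top","side"]:
    f=dict(np.load(n+"0.npz"))
    for col,z in [("red",.142),("green",.095),("yellow",.123)]:
        for c,s,l in blobs(mask(f,col)):
            if s[0]<170 or s[4]>3000: 
                if not(col=="green"): continue
            v,u=np.nonzero(l); P=np.array([depthpt(f,a,b) for a,b in zip(u,v)])
            cs=cv2.findContours(l.astype(np.uint8),0,2)[0][0]
            bx=cv2.boxPoints(cv2.minAreaRect(cs))
            print(n,col,c.round(1),s[4],"plane",onplane(f,*c,z).round(4),"depthmed",np.median(P,0).round(4))
            print("   box",[onplane(f,*b,z)[:2].round(3).tolist() for b in bx])
E
```

```text
top red [287. 180.] 454 plane [ 0.5881 -0.0175  0.142 ] depthmed [ 0.5881 -0.0174  0.1422]
   box [[0.589, 0.022], [0.629, -0.019], [0.587, -0.059], [0.547, -0.018]]
top green [236.9 185.5] 1677 plane [0.583  0.1129 0.095 ] depthmed [0.5874 0.1155 0.095 ]
   box [[0.648, 0.156], [0.646, 0.043], [0.501, 0.044], [0.503, 0.156]]
top green [255. 190.] 30 plane [0.5707 0.0669 0.095 ] depthmed [0.5703 0.0678 0.0954]
   box [[0.576, 0.081], [0.584, 0.063], [0.566, 0.055], [0.558, 0.072]]
top yellow [303.3 188.4] 218 plane [ 0.5691 -0.0572  0.123 ] depthmed [ 0.576  -0.0573  0.0961]
   box [[0.641, -0.055], [0.641, -0.063], [0.49, -0.06], [0.49, -0.052]]
top yellow [379.8 189. ] 349 plane [ 0.5641 -0.25    0.123 ] depthmed [ 0.5639 -0.2502  0.1235]
   box [[0.588, -0.226], [0.587, -0.274], [0.541, -0.272], [0.542, -0.224]]
side red [289.4 202.9] 321 plane [ 0.5861 -0.0134  0.142 ] depthmed [ 0.5856 -0.0127  0.1428]
   box [[0.604, 0.023], [0.626, -0.039], [0.57, -0.054], [0.551, 0.009]]
side green [281.5 248.1] 1848 plane [0.5724 0.0989 0.095 ] depthmed [0.5717 0.0999 0.0958]
   box [[0.646,
[... 665 characters left out ...]
, 0.467], [0.622, 0.424], [0.618, 0.424], [0.611, 0.467]]
side yellow [209.9 377.1] 64 plane [0.5852 0.4416 0.123 ] depthmed [0.6256 0.4031 0.0212]
   box [[0.585, 0.462], [0.591, 0.419], [0.586, 0.42], [0.58, 0.462]]
side yellow [216.1 378.3] 64 plane [0.5736 0.4407 0.123 ] depthmed [0.6139 0.4023 0.0168]
   box [[0.572, 0.461], [0.579, 0.418], [0.575, 0.419], [0.568, 0.461]]
side yellow [245.5 381.2] 58 plane [0.5213 0.4324 0.123 ] depthmed [0.5527 0.3934 0.0209]
   box [[0.52, 0.452], [0.527, 0.411], [0.523, 0.411], [0.516, 0.452]]
side yellow [251.6 382.3] 60 plane [0.5102 0.4315 0.123 ] depthmed [0.541  0.3899 0.017 ]
   box [[0.509, 0.452], [0.516, 0.41], [0.512, 0.41], [0.505, 0.452]]
```

```bash
cat >> h.py <<'E'
from scipy.spatial.transform import Rotation as Ro
D=np.array([0.030,0.9995,0]);D/=np.linalg.norm(D);X=np.array([D[1],-D[0],0]);O=np.array([0.5690,-0.0715,0])
def trap(p): p=np.asarray(p)-O; return np.array([p@X,p@D,p[2]]).round(4)
def world(x,y,z): return O+x*X+y*D+[0,0,z]
def totool(o,target):
    R=Ro.from_rotvec(o["orientation"]).as_matrix()
    return (R.T@(np.asarray(target)-o["tcp_pos"])*1000).round(1)
def yaw(o): # rz turn for tool y -> X
    R=Ro.from_rotvec(o["orientation"]).as_matrix()
    v=R.T@X; w=R.T@np.array([0,0,-1]); return ("rz",np.arctan2(-v[0],v[1]).round(3),"tilt",w.round(3))
E
python3 - <<'E'
from h import *
f=dict(np.load("top0.npz"))
for n,(u0,v0,u1,v1) in {"vise":(455,140,525,232),"reel":(400,125,442,167)}.items():
    P=np.array([depthpt(f,u,v) for u in range(u0,u1,2) for v in range(v0,v1,2)])
    P=P[P[:,2]>.02]; print(n,P.min(0).round(3),P.max(0).round(3))
print(trap([.5875,-.0155,0]),trap([.564,-.248,0]),trap([.5745,.0995,0]),world(.0165,0,.106))
E
```

```text
vise [ 0.45  -0.618  0.02 ] [ 0.684 -0.052  1.056]
reel [ 0.45  -0.431  0.064] [ 0.739 -0.052  1.056]
[0.0168 0.0565 0.    ] [ 0.0003 -0.1766  0.    ] [0.0004 0.1711 0.    ] [ 0.58549257 -0.07199502  0.106     ]
```

Request:
play_rows(increments=[[0,-40,0,0,0,0,130],[20,-40,0,0,0,-0.03,130],[40,0,0,0,0,-0.075,130],[45,0,0,0,0,-0.075,130],[45,0,0,0,0,-0.075,130]], force=30)

```text
clock: 0.65
tcp_pos: [0.3695, -0.4651, 0.2268]
orientation: [-2.958, -1.042, 0.011]
contact_force: [0.8, -0.5, 0.5]
grip_width: 0.0415
```

Request:
play_rows(increments=[[48,0,0,0,0,-0.08,130],[48,0,0,0,0,-0.08,130],[48,0,0,0,0,-0.08,130],[48,0,0,0,0,-0.08,130],[48,0,0,0,0,-0.08,130]])

```text
clock: 1.15
tcp_pos: [0.5336, -0.2815, 0.225]
orientation: [-2.68, -1.626, 0.01]
contact_force: [1.0, -0.2, 0.8]
grip_width: 0.0423
```

Run:
```python
from bench import r
from h import *
o=r.get_obs(); print(o["tcp_pos"],totool(o,world(.0168,-.01,.18)),yaw(o))
```

```text
[ 0.53359582 -0.2814869   0.22497227] [201.  -45.7  44.9] ('rz', np.float64(-0.45), 'tilt', array([0.002, 0.009, 1.   ]))
```

Request:
play_rows(increments=[[40,-9,0,0,0,-0.14,130],[40,-4,0,0,0,-0.14,130],[40,2,0,0,0,-0.14,130],[35,5,10,0,0,-0.05,130],[0,0,10,0,0,0,130]])

```text
clock: 1.65
tcp_pos: [0.5744, -0.1129, 0.2053]
orientation: [-2.188, -2.243, -0.002]
contact_force: [0.2, -0.4, -0.5]
grip_width: 0.0418
```

Run:
```python
from bench import r
from h import *
o=r.get_obs(); print(o["tcp_pos"],totool(o,world(.0168,-.01,.106)),yaw(o),o["grip_width"])
```

```text
[ 0.57437652 -0.11290327  0.20534402] [29.9 12.3 99.5] ('rz', np.float64(0.055), 'tilt', array([-0.007,  0.005,  1.   ])) 0.04184349657138004
```

Request:
play_rows(increments=[[20,12,0,0.005,0.007,0.05,130],[10,0,15,0,0,0,130],[0,0,30,0,0,0,130],[0,0,25,0,0,0,130],[0,0,0,0,0,0,130]])

```text
clock: 2.15
tcp_pos: [0.5823, -0.0823, 0.1285]
orientation: [-2.235, -2.181, 0.004]
contact_force: [-1.3, -0.5, -0.1]
grip_width: 0.042
```

Run:
```python
from bench import r,grab_frame
from h import *
o=r.get_obs(); print(o["tcp_pos"],trap(o["tcp_pos"]),totool(o,world(.0168,-.01,.106)),yaw(o),o["grip_width"])
cv2.imwrite("pics/w1.png",grab_frame("wrist")["color"])
cv2.imwrite("pics/s1.png",grab_frame("side")["color"][100:320,180:440].repeat(2,0).repeat(2,1))
```

```text
[ 0.58227991 -0.08227741  0.12854428] [ 0.0136 -0.0104  0.1285] [ 0.1  3.5 22.5] ('rz', np.float64(0.006), 'tilt', array([-0.011,  0.015,  1.   ])) 0.041954488759013975
```

View pics/w1.png

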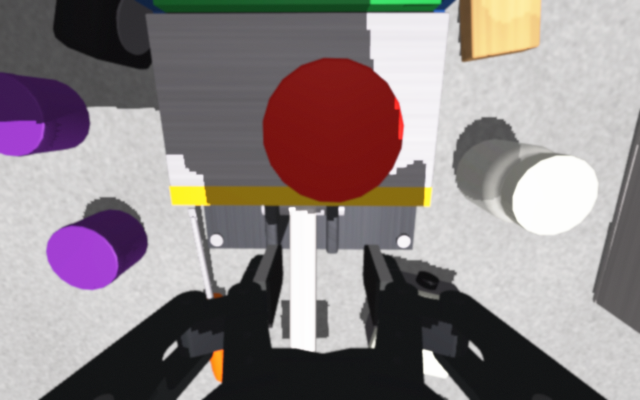

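View pics/s1.png

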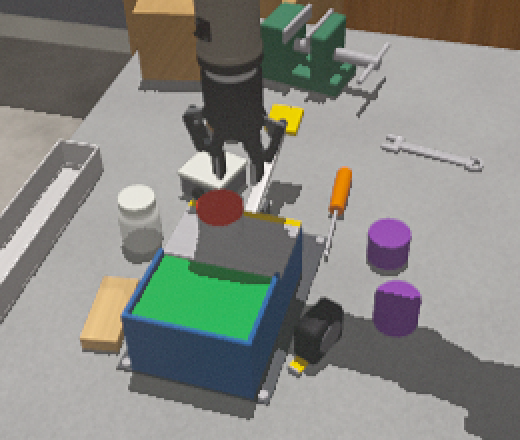

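The wrist view shows the lid centre at (333,130), about 4 mm to tool +y of the finger midline at column 322. Nothing obstructs the way down to pushing height.

Request:
play_rows(increments=[[0,4,0,0.0,0.01,0,130],[0,0,15,0,0,0,130],[0,0,10,0,0,0,130],[0,0,0,0,0,0,130]])

```text
clock: 2.65
tcp_pos: [0.591, -0.084, 0.1084]
orientation: [-2.239, -2.179, -0.019]
contact_force: [-1.3, -0.4, 0.2]
grip_width: 0.0419
```

Run:
```python
from bench import r,grab_frame
from h import *
o=r.get_obs(); print(o["tcp_pos"],trap(o["tcp_pos"]),totool(o,world(.0168,-.01,.106)),yaw(o),o["contact_force"])
```

```text
[ 0.59101425 -0.08398223  0.10842754] [ 0.0224 -0.0118  0.1084] [ 1.8 -5.6  2.5] ('rz', np.float64(0.003), 'tilt', array([-0.021,  0.004,  1.   ])) [-1.2704653  -0.36786649  0.18058902]
```

Request:
play_rows(increments=[[2,-5,0,-0.004,-0.02,0,130],[10,0,2,0,0,0,130],[10,0,0,0,0,0,130],[5,0,0,0,0,0,130],[0,0,0,0,0,0,130]])

```text
clock: 3.15
tcp_pos: [0.5865, -0.0528, 0.1069]
orientation: [2.248, 2.192, 0.001]
contact_force: [0.5, -0.3, -0.4]
grip_width: 0.0418
```

Run:
```python
from bench import r,grab_frame
from h import *
o=r.get_obs(); print(o["tcp_pos"],trap(o["tcp_pos"]),totool(o,world(.0168,.138,.106)),yaw(o),o["contact_force"])
```

```text
[ 0.58650328 -0.05282398  0.10689888] [0.0169 0.0192 0.1069] [118.8   0.4   0.8] ('rz', np.float64(0.005), 'tilt', array([ 0.   , -0.002,  1.   ])) [ 0.49044571 -0.33380301 -0.42890804]
```

Well aligned and just short of contact. Now the push.

Request:
play_rows(increments=[[8,0,0,0,0,0,130],[10,0,0,0,0,0,130],[10,0,0,0,0,0,130],[10,0,0,0,0,0,130],[8,0,0,0,0,0,130]])

```text
clock: 3.65
tcp_pos: [0.5882, -0.0061, 0.1072]
orientation: [2.25, 2.187, -0.001]
contact_force: [0.1, -3.3, 2.3]
grip_width: 0.042
```

Run:
```python
from bench import r,grab_frame
from h import *
o=r.get_obs(); print(o["tcp_pos"],trap(o["tcp_pos"]),totool(o,world(.0168,.138,.106)),yaw(o),o["contact_force"])
cv2.imwrite("pics/w2.png",grab_frame("wrist")["color"])
cv2.imwrite("pics/s2.png",grab_frame("side")["color"][100:320,180:440].repeat(2,0).repeat(2,1))
```

```text
[ 0.58815502 -0.00609448  0.10716675] [0.0172 0.066  0.1072] [72.1 -0.2  0.9] ('rz', np.float64(0.002), 'tilt', array([ 0.003, -0.002,  1.   ])) [ 0.09645331 -3.25040274  2.28699775]
```

View pics/w2.png

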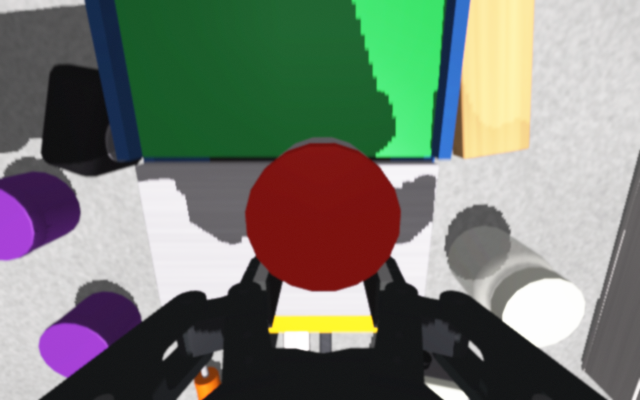

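View pics/s2.png

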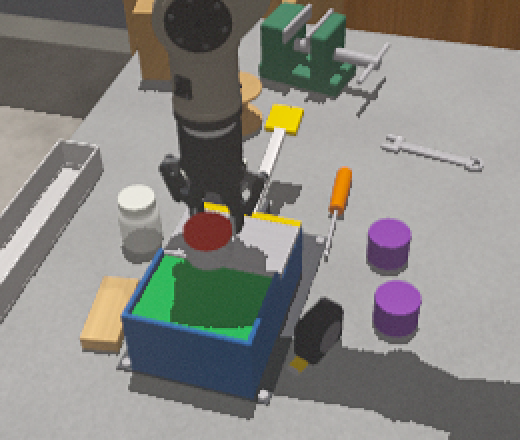

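```bash
cat >> h.py <<'E'
def tin(f):
    b=max([x for x in blobs(mask(f,"red"))],key=lambda x:x[1][4]); 
    v,u=np.nonzero(cv2.erode(b[2].astype(np.uint8),np.ones((3,3)))); P=np.array([depthpt(f,a,c) for a,c in zip(u,v)])
    A=np.c_[P[:,:2]-P[:,:2].mean(0),np.ones(len(P))]; k=np.linalg.lstsq(A,P[:,2],rcond=None)[0]
    return "tin trap(lid)",trap(onplane(f,*b[0],k[2])),"slope",k[:2].round(3),len(P)
E
python3 - <<'E'
from bench import r,grab_frame
from h import *
for n in ["side","wrist"]: print(n,*tin(grab_frame(n)))
for n in ["side0","top0"]: print(n,*tin(dict(np.load(n+".npz"))))
E
```

```text
side tin trap(lid) [0.0123 0.1091 0.145 ] slope [-0.332  0.785] 267
wrist tin trap(lid) [0.0177 0.1043 0.141 ] slope [0.001 0.064] 17192
side0 tin trap(lid) [0.0125 0.0653 0.1485] slope [-0.323  0.788] 240
top0 tin trap(lid) [0.0167 0.0544 0.1472] slope [-2.434 -0.565] 360
```

Run:
```python
from bench import r,grab_frame
from h import *
f=grab_frame("wrist")
for v in range(150,290,20): print(v,depthpt(f,322,v).round(4))
print(r.get_obs()["contact_force"])
```

```text
150 [0.5902 0.056  0.1404]
170 [0.59   0.0488 0.1403]
190 [0.5898 0.0412 0.1402]
210 [0.5896 0.0335 0.1405]
230 [0.5894 0.025  0.1397]
250 [0.5891 0.0171 0.141 ]
270 [0.5889 0.0076 0.1399]
[ 0.0165254  -0.86288408 -0.67529107]
```

The lid is level. The tin is at trap y ≈ 0.104, 38 mm ahead of the TCP, so about 66 mm of push remains.

Request:
play_rows(increments=[[10,0,0,0,0,0,130],[10,0,0,0,0,0,130],[10,0,0,0,0,0,130],[10,0,0,0,0,0,130],[8,0,0,0,0,0,130]])

```text
clock: 4.4
tcp_pos: [0.5891, 0.0419, 0.1063]
orientation: [2.254, 2.183, -0.004]
contact_force: [-0.3, -1.7, -0.3]
grip_width: 0.0419
```

Run:
```python
from bench import r,grab_frame
from h import *
o=r.get_obs(); print(trap(o["tcp_pos"]),yaw(o),o["contact_force"])
f=grab_frame("wrist"); cv2.imwrite("pics/w3.png",f["color"]);print(*tin(f))
for v in range(150,290,30): print(v,depthpt(f,322,v).round(4))
```

```text
[0.0167 0.114  0.1063] ('rz', np.float64(-0.002), 'tilt', array([ 0.004, -0.001,  1.   ])) [-0.30782222 -1.65103524 -0.3201804 ]
tin trap(lid) [0.0175 0.1512 0.1412] slope [0.001 0.041] 17550
150 [0.5916 0.1045 0.1401]
180 [0.5913 0.0936 0.1398]
210 [0.5909 0.0822 0.1406]
240 [0.5905 0.0706 0.1419]
270 [0.5901 0.0574 0.1415]
```

View pics/w3.png

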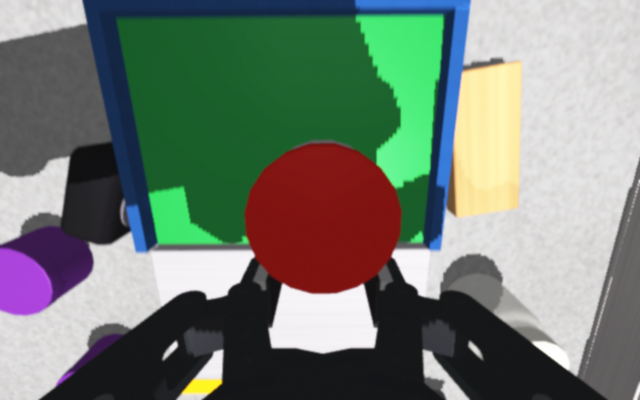

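Request:
play_rows(increments=[[8,0,0,0,0,0,130],[8,0,0,0,0,0,130],[5,0,0,0,0,0,130],[0,0,0,0,0,0,130],[-8,0,0,0,0,0,130]])

```text
clock: 4.95
tcp_pos: [0.5896, 0.0612, 0.1065]
orientation: [2.249, 2.19, -0.001]
contact_force: [-0.4, -0.8, -0.2]
grip_width: 0.0421
```

Request:
play_rows(increments=[[-15,0,0,0,0,0,130],[-15,0,-15,0,0,0,130],[-20,0,-30,0,0,0,130],[0,0,-10,0,0,0,130]])

```text
clock: 5.35
tcp_pos: [0.5864, 0.0034, 0.1609]
orientation: [2.255, 2.187, -0.008]
contact_force: [0.2, 0.2, -0.8]
grip_width: 0.042
```

Run:
```python
from bench import r,grab_frame
from h import *
o=r.get_obs(); print(o["clock"],trap(o["tcp_pos"]),yaw(o),o["contact_force"])
f=grab_frame("wrist"); cv2.imwrite("pics/w4.png",f["color"]);print(*tin(f))
b=max(blobs(mask(f,"red")),key=lambda x:x[1][4])[0]
for v in range(-50,51,25): print(v,depthpt(f,b[0],b[1]+v).round(4))
print(totool(o,world(0,-.178,.16)))
```

```text
5.35 [0.0151 0.0754 0.1609] ('rz', np.float64(-0.001), 'tilt', array([0.004, 0.003, 1.   ])) [ 0.21960564  0.16767501 -0.76940776]
tin trap(lid) [0.017  0.175  0.1404] slope [-0.005 -0.089] 11654
-50 [0.5919 0.1248 0.1388]
-25 [0.5916 0.114  0.1397]
0 [0.5913 0.1031 0.1395]
25 [0.5909 0.0915 0.1406]
50 [0.5906 0.0795 0.1399]
[-253.4  -14.9    1.8]
```

View pics/w4.png

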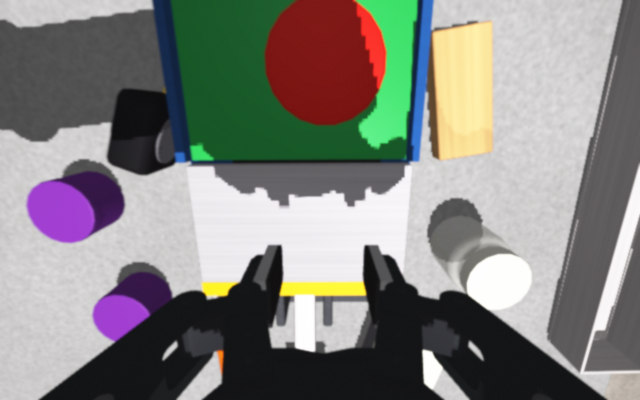

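The tin is upright on the shelf at trap (0.017, 0.175), and its lid centre in the wrist view is (325,60). Next, the paddle with the fingers shut.

Request:
play_rows(increments=[[-48,0,-5,0,0,0,255],[-48,-4,0,0,0,0,255],[-48,-4,0,0,0,0,255],[-48,-4,0,0,0,0,255],[-40,-3,0,0,0,0,255]])

```text
clock: 5.9
tcp_pos: [0.5666, -0.2201, 0.164]
orientation: [-2.232, -2.205, -0.005]
contact_force: [0.6, 0.4, 0.7]
grip_width: -0.0
```

Run:
```python
from bench import r
from h import *
o=r.get_obs(); print(o["clock"],trap(o["tcp_pos"]),yaw(o),o["contact_force"],o["grip_width"])
print(totool(o,world(0,-.178,.135)))
```

```text
5.9 [ 0.0021 -0.1486  0.164 ] ('rz', np.float64(0.018), 'tilt', array([-0.005,  0.   ,  1.   ])) [0.6097872  0.38250316 0.7287507 ] -3.77713947976449e-05
[-29.5  -2.6  28.8]
```

Request:
play_rows(increments=[[-29,-2,10,0,-0.005,0.015,255],[0,0,15,0,0,0,255],[0,0,0,0,0,0,255]])

```text
clock: 6.2
tcp_pos: [0.561, -0.2575, 0.1351]
orientation: [-2.263, -2.178, 0.005]
contact_force: [-0.3, 0.7, -0.3]
grip_width: -0.0003
```

Run:
```python
from bench import r,grab_frame
from h import *
o=r.get_obs(); print(o["clock"],trap(o["tcp_pos"]),yaw(o),o["contact_force"],o["grip_width"])
print(totool(o,world(0,-.178,.135)))
cv2.imwrite("pics/s5.png",grab_frame("side")["color"][100:320,180:440].repeat(2,0).repeat(2,1))
```

```text
6.2 [-0.0024 -0.1862  0.1351] ('rz', np.float64(-0.009), 'tilt', array([0.002, 0.003, 1.   ])) [-0.26311002  0.69862049 -0.26106665] -0.0002730607446011458
[8.2 2.3 0.1]
```

View pics/s5.png

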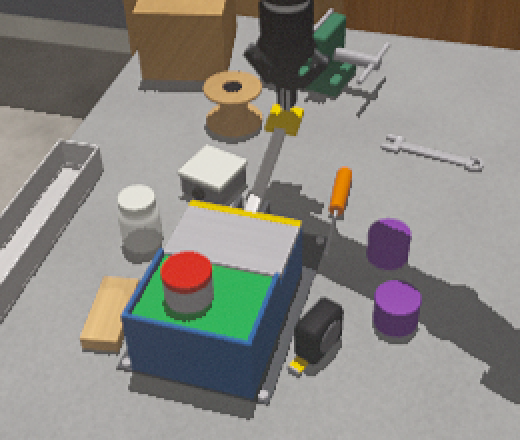

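The shut fingers stand just above the paddle, seen at (285,118), with the tin on the shelf. Pressing down now.

Request:
play_rows(increments=[[5,2,5,0,0,0,255],[0,0,12,0,0,0,255],[0,0,12,0,0,0,255],[0,0,12,0,0,0,255],[0,0,12,0,0,0,255]])

```text
clock: 6.75
tcp_pos: [0.5676, -0.254, 0.0884]
orientation: [2.248, 2.176, -0.009]
contact_force: [-7.4, -2.9, 13.0]
grip_width: -0.0002
```

Run:
```python
from bench import r
from h import *
o=r.get_obs(); print(o["clock"],trap(o["tcp_pos"]),yaw(o),o["contact_force"],o["grip_width"])
```

```text
6.75 [ 0.0041 -0.1825  0.0884] ('rz', np.float64(-0.003), 'tilt', array([ 0.013, -0.006,  1.   ])) [-7.42724674 -2.92718763 12.99003886] -0.00023463757798026174
```

Request:
play_rows(increments=[[0,-1,13,0,0,0,255],[0,-1,13,0,0,0,255],[0,-1,13,0,0,0,255],[0,0,10,0,0,0,255]])

```text
clock: 7.15
tcp_pos: [0.5677, -0.2527, 0.043]
orientation: [2.237, 2.177, -0.01]
contact_force: [-6.3, 0.9, 10.5]
grip_width: 0.0
```

Run:
```python
from bench import r,grab_frame
from h import *
o=r.get_obs(); print(o["clock"],trap(o["tcp_pos"]),yaw(o),o["contact_force"],o["grip_width"])
cv2.imwrite("pics/s6.png",grab_frame("side")["color"][100:320,180:440].repeat(2,0).repeat(2,1))
```

```text
7.15 [ 0.0041 -0.1811  0.043 ] ('rz', np.float64(0.003), 'tilt', array([ 0.018, -0.01 ,  1.   ])) [-6.31860771  0.89396396 10.45145809] 1.1772583739268445e-05
```

View pics/s6.png

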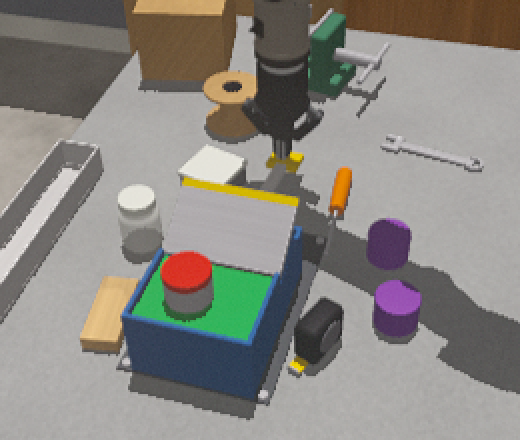

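The flap is rising, with its yellow stripe now at (240,190), and the tin hasn't moved. I'll carry on to the stop.

Request:
play_rows(increments=[[0,0,9,0,0,0,255],[0,0,7,0,0,0,255],[0,0,6,0,0,0,255]])

```text
clock: 7.5
tcp_pos: [0.569, -0.2508, 0.0306]
orientation: [2.231, 2.181, -0.017]
contact_force: [-27.7, 4.9, 73.3]
grip_width: 0.0001
```

Run:
```python
from bench import r
from h import *
o=r.get_obs(); print(o["clock"],trap(o["tcp_pos"]),yaw(o),o["contact_force"],o["grip_width"])
```

```text
7.5 [ 0.0054 -0.1792  0.0306] ('rz', np.float64(0.007), 'tilt', array([ 0.023, -0.007,  1.   ])) [-27.74434567   4.89709685  73.28827811] 0.00011901509295411948
```

At the stop (z = 30.6 mm), but pressing with 73 N, so I'll ease off.

Request:
play_rows(increments=[[0,-1,1.5,0,0,0,255],[0,0,1.5,0,0,0,255],[0,0,1.5,0,0,0,255]])

```text
clock: 7.8
tcp_pos: [0.5686, -0.2507, 0.0329]
orientation: [2.224, 2.181, -0.022]
contact_force: [-3.5, -1.3, 11.2]
grip_width: 0.0
```

Run:
```python
from bench import r,grab_frame
from h import *
o=r.get_obs(); print(o["clock"],trap(o["tcp_pos"]),yaw(o),o["contact_force"],o["grip_width"])
f=grab_frame("side");print(*tin(f))
for c,s,l in blobs(mask(f,"yellow")):
    if s[1]<230: v,u=np.nonzero(l); P=np.median([depthpt(f,a,b) for a,b in zip(u,v)],0); print(c,s[4],trap(P))
cv2.imwrite("pics/s7.png",f["color"][100:320,180:440].repeat(2,0).repeat(2,1))
o=r.get_obs(); print(o["clock"],trap(o["tcp_pos"]),o["contact_force"])
```

```text
7.8 [ 0.005  -0.1791  0.0329] ('rz', np.float64(0.01), 'tilt', array([ 0.029, -0.009,  1.   ])) [-3.46730049 -1.29567217 11.16337931] 3.7544734770183226e-05
tin trap(lid) [0.0106 0.1832 0.1479] slope [-0.4    0.899] 323
[326.36363636 183.40909091] 44 [-0.0163 -0.1781  0.0319]
[300.97933884 195.04958678] 242 [-0.0094  0.0304  0.1506]
7.85 [ 0.005  -0.1791  0.0329] [-4.93296558 -2.00505532 12.10739462]
```

View pics/s7.png

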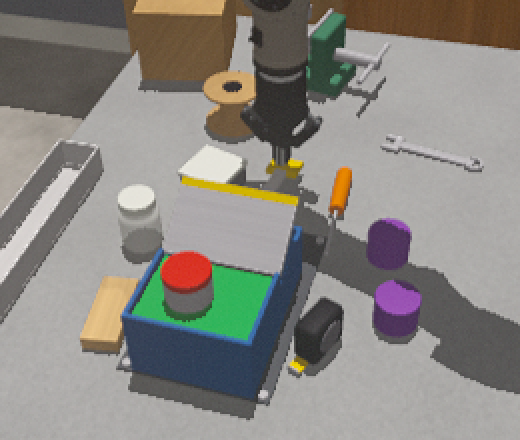

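Run:
```python
from bench import r,grab_frame
from h import *
for i in range(10):
    f=grab_frame("side" if i%2 else "top")
    if i%3==0: o=r.get_obs(); print(o["clock"],trap(o["tcp_pos"]),o["contact_force"].round(1))
f=grab_frame("side")
for c,s,l in blobs(mask(f,"yellow")):
    if s[1]<230: v,u=np.nonzero(l); P=np.median([depthpt(f,a,b) for a,b in zip(u,v)],0); print(c,s[4],trap(P))
b=max(blobs(mask(f,"red")),key=lambda x:x[1][4])[0]; print("tin",trap(onplane(f,*b,.141)))
```

```text
7.9 [ 0.005  -0.1791  0.0329] [-5.1 -1.5 12.7]
8.05 [ 0.005  -0.1791  0.0329] [-4.8 -1.  12.3]
8.2 [ 0.005  -0.1791  0.0329] [-5.3 -1.4 13.3]
8.35 [ 0.005  -0.1791  0.0328] [-5.3 -1.1 12.9]
[300.97933884 195.04958678] 242 [-0.0088  0.0303  0.1506]
tin [0.0136 0.1772 0.141 ]
```

The hold is steady with no drift: TCP at 33 mm, about 13 N on the paddle, and the flap at about 0.55 rad. Handing in.

```bash
python3 -c "
from bench import r
print(r.hand_in())"
```

```text
the job is handed in; nothing more can be done
None
```

I pushed the tin along the flap onto the green shelf with two half-open fingers. Then I shut the fingers, pressed the yellow paddle down to its stop, and handed in at about 8.4 s while still holding it. The hand-in gave no verdict.

**Last checks:**
- **Tin:** it stands upright on the shelf at about x 14–17 mm, y 175–177 mm in the box's frame, and its lid depth readings were level.
- **Flap:** its free edge is about 151 mm above the bench, which is about 0.55 rad. The lever raised it, with no sign of the arm or fingers touching it.
- **Paddle:** the fingers hold it with about 13 N. They are 33 mm above the bench, which puts the lever at about 0.49 rad. Nothing drifted over the last half second.
- **Other things:** the bystanders looked unmoved in the pictures, but I didn't measure them.

**What disagreed or went off plan:**
- **Stop force:** the press reached about 73 N when the lever hit its stop, below the 120 N wrist limit, and I eased it off.
- **Lid tilt fits:** plane fits to the lid gave false slopes, most likely from pixels at its edge, so I judged it by the point depths instead.
- **Camera difference:** the side and wrist views differed by a few millimetres on where the tin stands.

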